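# Drive the worn plug out of the trolley wheel

## Robot

A 6-joint arm with a two-finger parallel gripper is mounted at the origin on the work surface. World frame = base frame: x ahead of the robot, y to its left, z up, the work surface at z = 0. Lengths are in mm, angles in rad, forces in N, time in s.
With the tool pointing down it reaches from about 275 to 825 mm from the base axis. Payload 5.2 kg.
Tool frame: the origin (TCP) lies at the very end of the fingers, on their centre line; the grasp point (between the pads) lies env.pinch_z behind it (env.pinch_z is the distance from the TCP to the grasp point, in mm); z points along the fingers, y is the line along which they close (so a half turn about z gives the same grasp; the last joint's range is limited). The gripper opens to 93 mm and grips with 3 to 60 N. Pads are 15 mm wide; open, the fingers measure 128 mm over their backs; the gripper's body (75 mm by 188 mm) begins 65 mm behind the grasp point.
Start: joints at [0.997, 0.259, 1.535, -0, 1.348, -0.203], TCP at [199.277, 512.634, 218.653] pointing down, gripper open.
Joint ranges: [-3.14, 3.14], [-0.91, 2.08], [0.19, 2.58], [-1.22, 4.36], [0.22, 2.71], [-3.12, 3.12]. Speed limits (rad/s): [2.57, 2.57, 3.14, 3.14, 3.14, 3.14].

## Interface

Orientations are given as a unit quaternion [x, y, z, w].
In Python, from plant import env gives the robot as it stands. The module is installed in compiled form; this text tells all that it offers. Calls block until the motion is done:
- env.move_to(position, orientation): joint-space move of the TCP to a pose.
- env.servo_line(position, orientation=None, vel=150): straight line of the TCP; orientation=None keeps the orientation; vel is the mean speed in mm/s.
- env.goto_joints(angles): joint-space move.
- env.set_gripper(opening): opening from 0.0 (shut) to 1.0 (fully open); the grip force is fixed at half the most; returns when the fingers have stopped.
- env.wait(seconds).
- env.solve_ik(position, orientation): joint angles nearest the present ones, or None.
- env.observe(): the state.
- env.capture(name): name is "scene" or "side" or "wrist"; returns a dict with "pixels" (420x560x3 uint8, blue, green, red), "camera_matrix" (3x3 intrinsics, pixels), "camera_from_world" (4x4, takes a point from world to camera coordinates); the wrist camera has in their place "T_tool_cam" (4x4, takes a point from camera to tool coordinates, whose origin is the TCP and whose axes are the flange's). Camera axes: x right, y up, looking along -z (the intrinsics and any distortion apply to the point x, -y, -z); pixel columns grow to the right and rows downward; lengths in mm; the calibration is good to about 2 mm. A picture is of the moment at which its call begins: read the wrist's pose just before it. There is no depth.
A pose or a line that the arm cannot do raises env.Unreachable and nothing moves.
- env.close_job(): hands the job in; it is judged then, once.
The state is a dict: "time_s": time; "qpos": joint angles; "qvel": joint speeds; "joint_torque": joint torques, N m; "ee_pos": TCP position; "orientation": TCP orientation; "ft_force": force on the tool from outside, world axes, zero at the start; "ft_torque": the same for the moment, N m; "opening": opening from 0.0 (shut) to 1.0 (fully open); "gripper_force": force on a finger pad.
Only numpy, scipy, OpenCV 4.12 (cv2) and the standard library are available. Lean on these libraries where they do the work, as an engineer would, in place of code of your own. Each camera call takes 0.05 s, during which the arm holds its last target. There are 200 camera calls.

## Task

Take the yellow-handled drift from its wooden rack and use it to push the red plug down through the wheel on the stand until it drops out below into the blue catch tray. The brass washer on the wheel has slipped off-centre, so feel gently for its hole and never lean hard on the washer or the wheel. Then put the drift back fully home in its rack, and leave the other things where they are.

Things in the scene. Friction and masses are not known exactly. Their poses are not given: they have to be found in the camera images.
- stand: Fixed repair stand, 162 x 162 mm, four steel legs and an aluminium top plate (top 62 mm above the table) with a 60 mm square opening; a blue catch tray (136 x 136 mm, walls 22 mm high, floor 4 mm thick) lies between the legs. Origin: centre of its underside on the table; z up.
- wheel: Black and grey trolley wheel lying flat on rubber buffers on the stand, 104 mm across, 30 mm thick. Origin: centre of its underside (72 mm above the table), on the axis of its 27 mm vertical through bore, straight above the stand's origin; z up. The buffers give straight down only: beyond about 3 N the wheel sinks 1 mm per 2 N, at most 10 mm, and springs back; it cannot move sideways.
- washer_top (a point): Point on the bore's axis at the level of the top of the brass washer stuck on the wheel (34 mm above the wheel's origin). Washer: 45 mm across, 4 mm thick, hole 14 mm. The hole's centre lies 6 mm from this point, in a direction that differs each time and is not measured. Light rubbing does not shift it. Over 15 N of the drift on washer or wheel (not on the plug) is leaning hard.
- plug: Red solid plug, 26 mm across, 24 mm long, stuck in the wheel's bore, its top 2 mm below the wheel's upper face (6 mm below the washer's top). Friction holds it all along; it takes about 8 to 18 N to move, and lets go after about 25 mm of travel, falling into the tray. Origin: centre of its lower end; z along its axis, up at the start.
- drift: Drift: steel rod 12 mm across, 75 mm long, pointing down, tip chamfered 1 mm; above it a collar 40 mm across, 6 mm thick (75 to 81 mm above the tip); above that a square yellow handle 24 x 24 mm, 46 mm tall (81 to 127 mm above the tip), faces square to x and y. 0.15 to 0.31 kg. Origin: centre of the tip; z up the rod. It hangs in the rack, collar on the rack's top.
- rack: Fixed wooden block 84 x 84 mm, 85 mm tall, with one vertical through hole 19 mm across at its centre, in which the drift hangs by its collar. Origin: centre of its underside on the table; z up. With the drift home its tip is 10 mm above the table.
- spare_wheel: Loose black ring (spare tyre) 100 mm across, 28 mm high, lying on the table; leave alone. Origin: centre of its underside.
- spare_plug: Loose white plug like the red one, 26 mm across, 24 mm tall, standing on the table; leave alone. Origin: centre of its underside.
- mug: Loose blue mug, 80 mm across, 90 mm tall; leave alone. Origin: centre of its underside.
- screwdriver: Loose screwdriver lying on the table; leave alone. Origin: on the table under its middle, x towards the tip.
- jar: Loose amber jar, 72 mm across, 110 mm tall; leave alone. Origin: centre of its underside.
- tin: Loose tin with a paper label, 74 mm across, 100 mm tall; leave alone. Origin: centre of its underside.
- spoon: Loose spoon lying on the table; leave alone. Origin: under its middle, x towards the bowl.
Not all that is in view belongs to the job. Leave any purple or white look-alike of the drift alone. What is shaped like the rack but green is not meant.

How it is judged (in metres and radians):
On the way, in this order (a step that is already met when the one before it is completed fails the run):
1. the drift's tip is through the washer and pressing on the plug (z of drift in the frame of wheel below 0.032 m and horizontal distance between drift and wheel below 0.012 m and contact force between drift and plug above 2 N), for 0.1 s.
2. the plug has dropped out of the bore into the catch tray (z of plug in the frame of stand below 0.035 m and x of plug in the frame of stand between -0.067 and 0.067 m and y of plug in the frame of stand between -0.067 and 0.067 m), for 0.1 s.
At the end, for the whole second after the job is handed in: The red plug lies at rest in the catch tray (its origin less than 35 mm above the table and within 67 mm of the stand's centre in the stand's x and in its y), and the drift is back in its rack, upright, let go and at rest, collar down on the block (within 4 mm) (all of step 2 and linear speed of each of plug, drift below 0.02 m/s and horizontal distance between drift and rack below 0.008 m and z of drift in the frame of rack below 0.014 m and angle between drift's own z axis and vertical below 0.1 rad); the robot touches nothing.
It fails at once if the drift leans on the wheel or its washer with more than 15 N (contact force between drift and wheel above 15 N).
It fails at once if one of the other things is shifted by more than 20 mm (distance of any of spare_wheel, spare_plug, mug, screwdriver, jar, tin, spoon from where it was at the start of the episode above 0.02 m).
It also fails if it takes over 72 s, if anything falls off the work surface, if the arm or the gripper's body presses on something with over 40 N, if the wrist force passes 120 N, or if a joint passes its speed limit or range.

## Working session

There is one attempt and no reset: what is moved stays moved. The work goes in short steps, each a Python script; the robot and the scene stay as the last script left them, time stands still between calls to the robot, and variables do not carry over. Pictures are saved under pics/ and viewed, at most 10 in all, crops included, and the job is handed in when it is done.

```bash
mkdir -p pics
cat > h.py <<'E'
import numpy as np, cv2
from plant import env
def cam(n):
    o=env.observe(); c=env.capture(n); K=np.array(c["camera_matrix"])
    if n=="wrist":
        from scipy.spatial.transform import Rotation as R
        T=np.eye(4);T[:3,:3]=R.from_quat(o["orientation"]).as_matrix();T[:3,3]=o["ee_pos"]
        E=np.linalg.inv(T@np.array(c["T_tool_cam"]))
    else: E=np.array(c["camera_from_world"])
    return c["pixels"],K,E,c
def ray(K,E,uv):
    W=np.linalg.inv(E); p=np.linalg.inv(K)@[uv[0],uv[1],1]
    return W[:3,3], W[:3,:3]@[p[0],-p[1],-p[2]]
def onz(K,E,uv,z):
    o,d=ray(K,E,uv); return o+d*(z-o[2])/d[2]
def proj(K,E,P):
    q=E@np.append(P,1); p=K@[q[0],-q[1],-q[2]]; return p[:2]/p[2]
E
python3 - <<'E'
from h import *
o=env.observe(); print(o, env.pinch_z)
for n in ("scene","side","wrist"):
    p,K,E,c=cam(n); cv2.imwrite(f"pics/{n}0.png",p); print(n,[k for k in c],K.tolist(), np.linalg.inv(E).round(2).tolist())
E
```

```text
{'time_s': 0.0, 'qpos': array([ 9.97178235e-01,  2.59340008e-01,  1.53611598e+00, -2.33411996e-05,
        1.34802291e+00, -2.02810609e-01]), 'qvel': array([ 7.11891206e-04, -2.29238624e-05,  8.95168219e-04,  6.95311596e-04,
        9.36864661e-04,  8.29526049e-04]), 'joint_torque': array([-6.15289919e-04, -4.37307715e+01, -2.84001857e+01,  7.19292671e-02,
        4.12252173e-02, -8.18476883e-05]), 'ee_pos': array([198.9746485 , 512.12830971, 217.80614837]), 'orientation': array([ 1.84340744e-01,  9.82861944e-01, -8.77244441e-04, -3.46471199e-04]), 'ft_force': array([-0.00908969,  0.02344756, -1.01763999]), 'ft_torque': array([ 0.04922284, -0.01772391, -0.03965262]), 'gripper_force': 0.0, 'opening': 1.0038241762514477} 18.8
scene ['pixels', 'camera_matrix', 'camera_from_world'] [[456.7669390171487, 0.0, 284.71436401335706], [0.0, 456.7669390171487, 204.8573756926732], [0.0, 0.0, 1.0]] [[-0.24, -0.8, 0.55, 1186.46], [0.97, -0.19, 0.14, 121.47], [-0.0, 0.57, 0.82, 1028.82], [0.0, 0.0, 0.0, 1.0]]
side ['pixels', 'camera_matrix', 'camera_from_world'] [[532.2888624837028, 0.0, 286.16152587996334], [0.0, 532.2888624837028, 206.6682047328896], [0.0, 0.0, 1.0]] [[0.79, 0.44, -0.44, -117.78], [-0.62, 0.56, -0.55, -876.76], [0.01, 0.7, 0.71, 1161.09], [0.0, 0.0, 0.0, 1.0]]
wrist ['pixels', 'camera_matrix', 'T_tool_cam'] [[346.67233105861294, 0.0, 280.059738202155], [0.0, 346.67233105861294, 205.6788521615565], [0.0, 0.0, 1.0]] [[0.36, -0.89, -0.27, 123.44], [0.93, 0.35, 0.11, 542.41], [-0.0, -0.29, 0.96, 383.77], [0.0, 0.0, 0.0, 1.0]]
```

View pics/scene0.png

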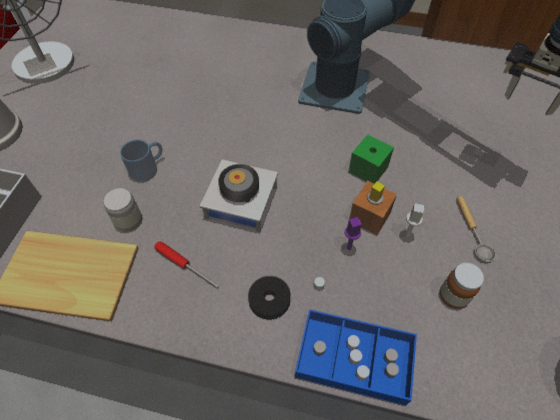

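View pics/side0.png

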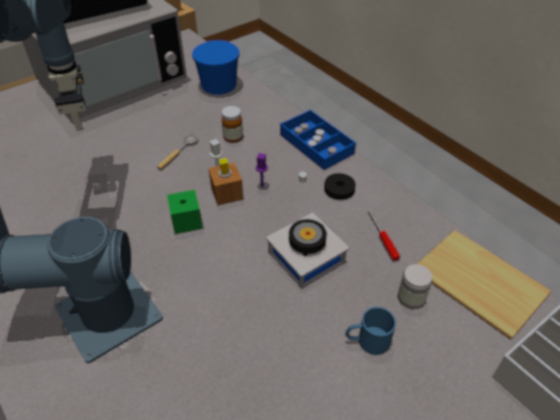

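The candidates in the scene view are a yellow handle at (377,192) in the brown block, a purple one at (353,232) and a white one at (416,212). The yellow one in the wooden block fits the description, and the green block at (371,158) is not meant. I'll measure it and check it in a crop.

Run:
```python
from h import *
def mask(p,lo,hi): return cv2.inRange(cv2.cvtColor(p,cv2.COLOR_BGR2HSV),lo,hi)
def blob(m,box):
    k=np.zeros_like(m);x0,y0,x1,y1=box;k[y0:y1,x0:x1]=m[y0:y1,x0:x1]
    n,l,s,c=cv2.connectedComponentsWithStats(k); i=1+np.argmax(s[1:,4]); return c[i],s[i],(l==i).astype(np.uint8)
R={}
crops=[]
for n,by,bw in (("scene",(355,170,400,210),(200,155,280,215)),("side",(205,150,245,185),(280,215,335,260))):
    p,K,E,c=cam(n)
    cy,sy,my=blob(mask(p,(22,130,90),(34,255,255)),by)
    cw,sw,mw=blob(mask(p,(0,90,110),(25,255,255)),bw)
    cnt=max(cv2.findContours(mw,0,2)[0],key=len); el=cv2.fitEllipse(cnt)
    print(n,cy,sy,cw,sw,el, "washer@106",onz(K,E,el[0],106).round(1))
    R[n]=(ray(K,E,cy),ray(K,E,cw))
    for b in (by,bw):
        crops.append(cv2.resize(p[b[1]-10:b[3]+25,b[0]-20:b[2]+20],(400,300),interpolation=cv2.INTER_CUBIC))
for i in (0,1):
    A=[];b=[]
    for n in R:
        o,d=R[n][i];d=d/np.linalg.norm(d);P=np.eye(3)-np.outer(d,d);A.append(P);b.append(P@o)
    x=np.linalg.lstsq(np.vstack(A),np.hstack(b),rcond=None); print(x[0].round(1),x[1])
cv2.imwrite("pics/crop.png",np.vstack([np.hstack(crops[:2]),np.hstack(crops[2:])]))
```

```text
scene [377.7816092  186.36781609] [372 181  13  12  87] [236.64021164 176.75132275] [228 170  18  14 189] ((236.62490844726562, 176.81646728515625), (13.206419944763184, 16.702194213867188), 84.79991912841797) washer@106 [ 515.2 -170.1  106. ]
side [223.76190476 165.37142857] [219 158   9  16 105] [307.2816092  233.15517241] [299 227  17  13 174] ((307.31134033203125, 233.21578979492188), (12.549046516418457, 15.98522663116455), 93.0233383178711) washer@106 [ 512.5 -171.9  106. ]
[477.6 180.6 123.2] [28.4147718]
[ 513.7 -170.6  104.2] [0.03089955]
```

View pics/crop.png

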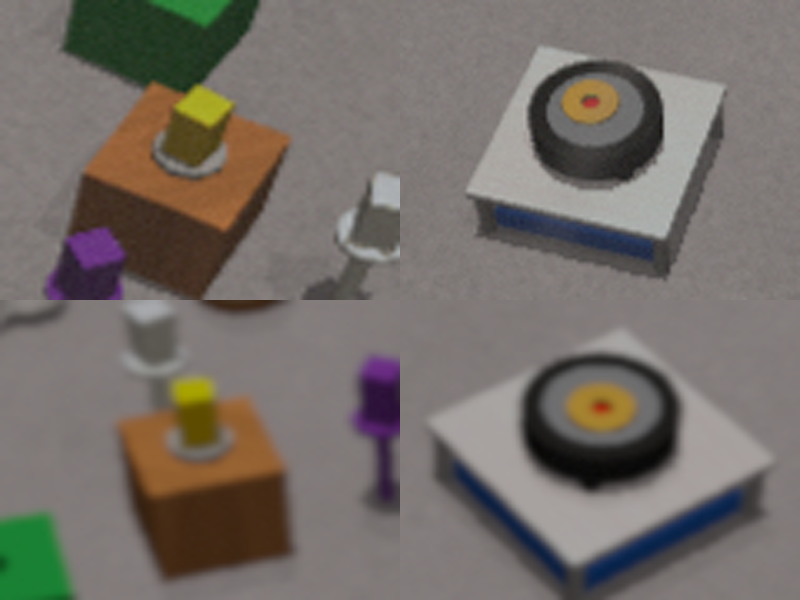

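The crop confirms the yellow drift in the brown wooden block (its handle is at about (200,120) in the top-left panel). The washer shows up as a brass ring with a red centre, set off-centre on the wheel. Next I'll take close wrist views of both.

Run:
```python
from h import *
q=env.observe()["orientation"]
ims=[]
for i,P in enumerate(([478,181,250],[514,-171,220])):
    env.move_to(P,q); env.wait(.3)
    p,K,E,c=cam("wrist"); cv2.imwrite(f"pics/w{i}.png",p); np.savez(f"w{i}.npz",p=p,K=K,E=E)
    print(env.observe()["ee_pos"].round(1),env.observe()["qpos"].round(2),env.observe()["ft_force"].round(2)); ims.append(p[:, :])
cv2.imwrite("pics/w01.png",cv2.resize(np.vstack(ims),(448*1,672))[:600])
cv2.imwrite("pics/w01.png",np.hstack([cv2.resize(x,(400,300)) for x in ims]))
```

```text
[477.8 181.5 250. ] [ 0.14  0.17  1.57 -0.    1.4  -1.06] [-0.33 -0.61  0.36]
[ 514.2 -170.3  220.1] [-0.53  0.24  1.55 -0.    1.35 -1.73] [ 0.85  0.13 -0.36]
```

View pics/w01.png

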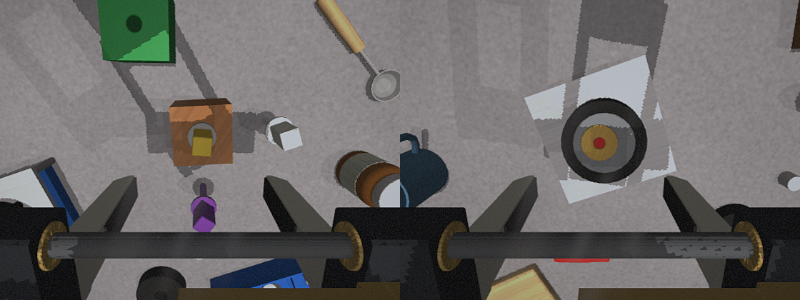

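The wrist views show the yellow handle at about (283,203) full-res, nearly square to the fingers, and the brass washer with its red hole at about (279,200). Next are exact poses from these pictures.

Run:
```python
from h import *
def load(i): d=np.load(f"w{i}.npz"); return d["p"],d["K"],d["E"]
def big(m): return max(cv2.findContours(m,0,cv2.CHAIN_APPROX_NONE)[0],key=cv2.contourArea)
p,K,E=load(0); h=cv2.cvtColor(p,cv2.COLOR_BGR2HSV)
m=cv2.inRange(h,(20,120,60),(35,255,255)); m[:,:240]=0;m[:,330:]=0
ys,xs=np.nonzero(m); print("yellow",len(xs),xs.min(),xs.max(),ys.min(),ys.max(),"V",np.percentile(h[ys,xs,2],[5,25,50,75,95]))
print("rows V",[(y,int(h[y,xs[ys==y],2].mean()),int((ys==y).sum()),int(xs[ys==y].min())) for y in np.unique(ys)])
# rack edges
m2=cv2.inRange(h,(5,100,50),(18,255,255)); m2[:, :210]=0; m2[:,350:]=0;m2[250:]=0
r=cv2.minAreaRect(big(m2)); print("rack rect",r)
p,K,E=load(1); h=cv2.cvtColor(p,cv2.COLOR_BGR2HSV)
br=cv2.inRange(h,(12,90,60),(30,255,255)); br[250:]=0; br[:,:220]=0;br[:,340:]=0
el=cv2.fitEllipse(cv2.convexHull(big(br))); print("washer",el,onz(K,E,el[0],106).round(2))
rd=cv2.inRange(h,(0,120,50),(9,255,255))|cv2.inRange(h,(170,120,50),(180,255,255)); rd[250:]=0;rd[:,:220]=0;rd[:,340:]=0
el=cv2.fitEllipse(big(rd)); print("red",el,onz(K,E,el[0],106).round(2),onz(K,E,el[0],100).round(2))
dk=cv2.inRange(h,(0,0,0),(180,255,70)); dk[265:]=0
print("cam",np.linalg.inv(E)[:3,3].round(1))
im=[cv2.resize(load(0)[0][120:250,210:350],(400,371),interpolation=2),cv2.resize(load(1)[0][120:260,210:360],(400,371),interpolation=2)]
cv2.imwrite("pics/c2.png",np.hstack(im))
```

```text
yellow 1197 250 329 180 419 V [ 61.  76. 133. 140. 144.]
rows V [(np.int64(180), 81, 2, 273), (np.int64(181), 76, 17, 272), (np.int64(182), 76, 23, 272), (np.int64(183), 77, 24, 271), (np.int64(184), 77, 25, 271), (np.int64(185), 76, 25, 271), (np.int64(186), 77, 25, 271), (np.int64(187), 76, 25, 271), (np.int64(188), 78, 26, 271), (np.int64(189), 77, 26, 271), (np.int64(190), 75, 26, 271), (np.int64(191), 81, 27, 270), (np.int64(192), 104, 27, 270), (np.int64(193), 126, 27, 270), (np.int64(194), 135, 28, 270), (np.int64(195), 138, 28, 270), (np.int64(196), 138, 28, 270), (np.int64(197), 138, 28, 270), (np.int64(198), 138, 28, 270), (np.int64(199), 139, 27, 270), (np.int64(200), 139, 27, 270), (np.int64(201), 137, 28, 269), (np.int64(202), 137, 28, 269), (np.int64(203), 137, 28, 269), (np.int64(204), 137, 28, 269), (np.int64(205), 136, 28, 269), (np.int64(206), 137, 28, 269), (np.int64(207), 136, 28, 269), (np.int64(208), 137, 28, 269), (np.int64(209), 137, 28, 269), (np.int64(210), 137, 28, 269), (np.int64(211), 137, 28, 269), (np.int64(212), 135, 29, 268), (np.int64(213), 135, 29, 
[... 419 characters left out ...]
261), (np.int64(411), 63, 14, 251), (np.int64(412), 62, 16, 254), (np.int64(413), 61, 10, 252), (np.int64(414), 61, 15, 280), (np.int64(415), 62, 14, 256), (np.int64(416), 61, 13, 250), (np.int64(417), 63, 4, 253), (np.int64(418), 61, 12, 251), (np.int64(419), 62, 8, 251)]
rack rect ((282.10101318359375, 184.51995849609375), (91.33589935302734, 87.5406494140625), 87.1375961303711)
washer ((278.7421569824219, 199.2755889892578), (50.07443618774414, 52.15033721923828), 89.34497833251953) [ 511.83 -170.25  106.  ]
red ((278.677978515625, 199.7711944580078), (15.006163597106934, 15.444538116455078), 70.13220977783203) [ 512.21 -170.46  106.  ] [ 513.79 -171.11  100.  ]
cam [ 438.5 -140.2  386. ]
```

View pics/c2.png

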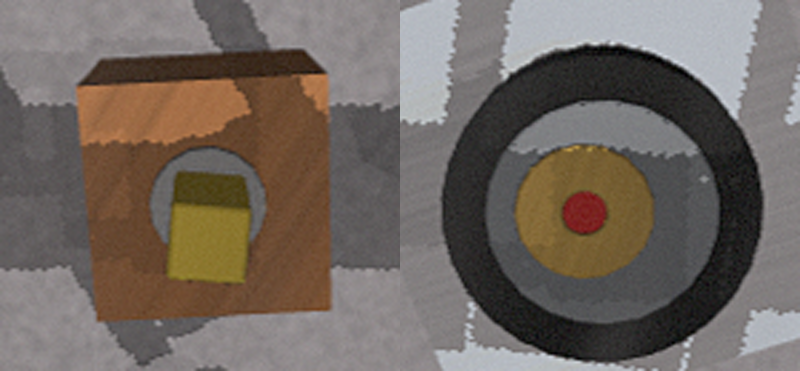

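Run:
```python
from h import *
from scipy.spatial.transform import Rotation as R
d=np.load("w0.npz"); p,K,E=d["p"],d["K"],d["E"]; h=cv2.cvtColor(p,cv2.COLOR_BGR2HSV)
m=cv2.inRange(h,(20,120,106),(35,255,255)); m[:,:250]=0;m[:,320:]=0;m[240:]=0
c=max(cv2.findContours(m,0,cv2.CHAIN_APPROX_NONE)[0],key=cv2.contourArea)[:,0].astype(float)
W=np.array([onz(K,E,u,137)[:2] for u in c]); (cx,cy),wh,a=cv2.minAreaRect(W.astype(np.float32))
print("handle",cx,cy,wh,a)
env.set_gripper(0.6)
q0=env.observe()["orientation"]; Rm=R.from_quat(q0).as_matrix(); cur=np.degrees(np.arctan2(Rm[1,1],Rm[0,1]))
# yaw of tool: nearest of a+k*90 to the tool y axis direction
t=min([a+90*k-cur+360*j for k in range(4) for j in(-1,0,1)],key=abs); print("cur",cur,"turn",t)
# clean downward orientation
yy=np.radians(cur+t); Y=np.array([np.cos(yy),np.sin(yy),0]);Z=np.array([0,0,-1.]);q=R.from_matrix(np.c_[np.cross(Y,Z),Y,Z]).as_quat()
env.move_to([cx,cy,220],q); print(env.observe()["qpos"].round(2))
env.servo_line([cx,cy,96]); f0=env.observe()["ft_force"]
env.set_gripper(0.0); o=env.observe(); print("grip",o["opening"],o["gripper_force"],o["ft_force"]-f0,o["ee_pos"],o["time_s"])
np.savez("grasp.npz",q=q,pos=np.array([cx,cy,96]))
env.servo_line([cx,cy,220]); env.wait(.3); o=env.observe(); print("lift",o["opening"],o["ft_force"],o["ee_pos"],o["time_s"])
p,K,E,_=cam("side"); cv2.imwrite("pics/l_side.png",cv2.resize(p[60:260,140:340],(600,600)))
```

```text
handle 480.8721618652344 182.86029052734375 (22.98576545715332, 22.978649139404297) 64.13309478759766
cur 68.75121845887678 turn -4.618123671279122
[ 0.15  0.19  1.62 -0.    1.33 -0.97]
grip 0.25696651001403503 30.000293254852295 [-0.85264086 -0.41530262  2.87980743] [480.96692978 182.89630239  96.23857258] 7.5833
lift 0.2563733039244614 [-0.23112683 -0.86936681 -2.24106224] [480.58501496 182.81674977 219.33861954] 8.8583
```

View pics/l_side.png

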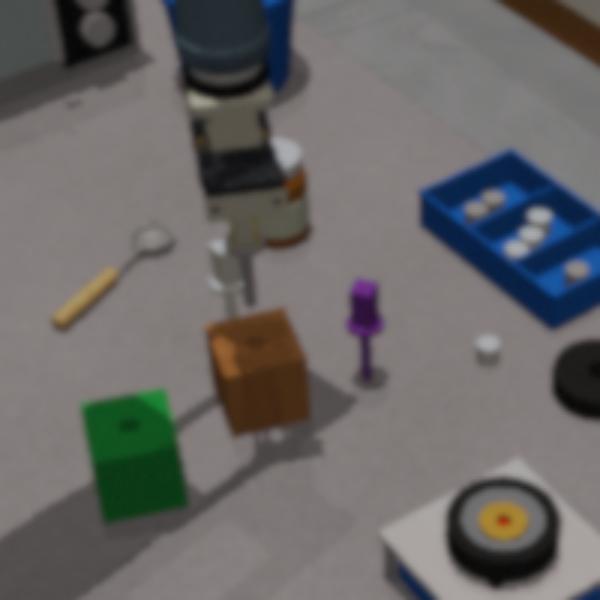

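The side view shows the drift in the gripper, rod visible at (247,280), and the rack hole empty at (255,340). Next I'll feel for the washer hole.

```bash
cat > feel.py <<'E'
from h import *
def F(n=3):
    s=[]
    for _ in range(n): env.wait(.02); s.append(env.observe()["ft_force"])
    return np.mean(s,0)
def feel(x,y,z0,b,zin=188.0,th=3.5):
    """step down; returns (z, force, in?)"""
    z=z0
    while z>zin:
        z-=.5; env.servo_line([x,y,z],vel=25); f=F(2)-b
        if f[2]>th: return z,f,False
    return z,f,True
E
python3 - <<'E'
from feel import *
q=np.load("grasp.npz")["q"]
env.move_to([512.5,-170.5,225],q); env.servo_line([512.5,-170.5,200],vel=80); env.wait(.3)
b=F(6); np.save("b.npy",b); print("base",b,env.observe()["ee_pos"],env.observe()["time_s"])
x,y=512.5,-170.5; z=196
pts=[(0,0)]+[(1.5*np.cos(a),1.5*np.sin(a)) for a in np.arange(6)*np.pi/3]+[(3*np.cos(a),3*np.sin(a)) for a in np.arange(12)*np.pi/6]
for dx,dy in pts:
    env.servo_line([x+dx,y+dy,z],vel=40)
    zc,f,ok=feel(x+dx,y+dy,z,b); o=env.observe()
    print(round(dx,1),round(dy,1),"z",zc,f.round(1),o["ee_pos"].round(1),ok,round(o["time_s"],1))
    if ok: break
    z=zc+1.0; env.servo_line([x+dx,y+dy,z],vel=40)
    if o["time_s"]>25: break
E
```

```text
base [ 0.35148766 -0.23515225 -1.92509297] [ 512.6130108  -170.64166371  200.29324405] 11.1083
0 0 z 188.0 [-0.3  0.6  0. ] [ 512.5 -170.5  188. ] True 15.9
```

Run:
```python
from feel import *
b=np.load("b.npy"); x,y=512.5,-170.5; z=188.;mx=0
while z>146:
    z-=1; env.servo_line([x,y,z],vel=12); f=F(2)-b; o=env.observe(); mx=max(mx,f[2])
    if int(z)%3==0: print(z,f.round(1),o["ee_pos"].round(1),round(o["time_s"],1))
    if np.hypot(f[0],f[1])>8 or f[2]>30: print("stop",z,f); break
    if mx>7 and z<166 and f[2]<2: print("dropped",z,f,o["time_s"]); break
```

```text
186.0 [-0.4 -0.5  1.8] [ 512.6 -170.6  186.2] 16.5
183.0 [-1.2 -0.9  8.3] [ 512.8 -170.8  183.5] 17.3
180.0 [-2.  -0.6 10.9] [ 512.8 -171.1  181.1] 18.2
177.0 [-3.6 -0.2 13. ] [ 512.8 -171.1  178.5] 19.0
174.0 [-3.6 -0.2 15.9] [ 512.8 -171.2  175.7] 19.9
171.0 [-3.6 -1.  15.3] [ 512.8 -171.2  172.8] 20.7
168.0 [-3.5 -0.5 16.1] [ 512.8 -171.3  169.9] 21.6
165.0 [-3.6 -0.5 16.1] [ 512.8 -171.2  166.8] 22.4
162.0 [-3.8 -0.2 15.3] [ 512.8 -171.3  163.8] 23.3
159.0 [-4.6 -0.7 15.8] [ 512.7 -171.4  160.8] 24.1
dropped 157.0 [-0.10280797  0.47919786  0.12926756] 24.675
```

Run:
```python
from feel import *
b=np.load("b.npy"); g=np.load("grasp.npz")
env.wait(.3)
env.servo_line([512.5,-170.5,195],vel=40); print((F()-b).round(1))
env.servo_line([512.5,-170.5,235],vel=100); o=env.observe();print((F()-b).round(1),o["opening"],o["time_s"])
gp=g["pos"]; env.move_to([gp[0],gp[1],235],g["q"]); env.wait(.3)
p,K,E,_=cam("side"); A=cv2.resize(p[60:260,140:340],(400,400))
p,K,E,_=cam("scene"); B=cv2.resize(p[130:250,190:430],(800,400))[:, :400]
p2=cv2.resize(p[140:240,190:290],(400,400)); cv2.imwrite("pics/back.png",np.hstack([A,p2])); print(env.observe()["time_s"],env.observe()["ee_pos"])
```

```text
[-0.8  0.6  0.3]
[ 0.   0.3 -0. ] 0.254515983378468 26.675
28.4583 [481.08023737 182.38350088 234.98531829]
```

View pics/back.png

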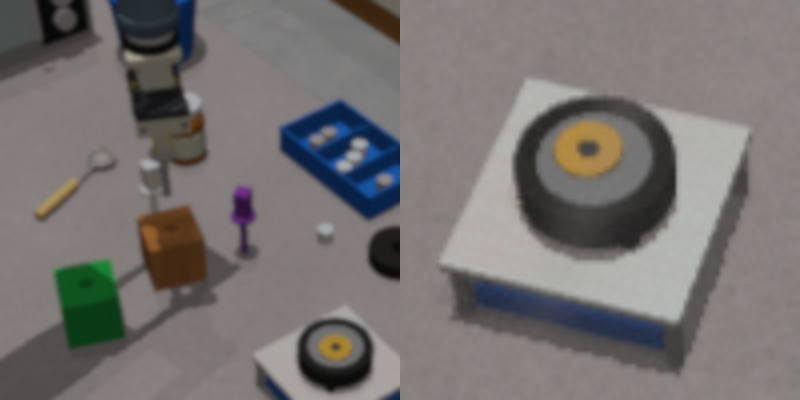

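The plug no longer shows in the washer hole (585,148), and the drift hangs upright above the rack hole. I'll lower it home.

Run:
```python
from feel import *
g=np.load("grasp.npz"); x,y,_=g["pos"]
env.servo_line([x,y,178],vel=100); env.wait(.2); b=F(5)
z=178.;st=3
while z>92:
    st=3 if z>103 else .5
    z-=st; env.servo_line([x,y,z],vel=40); f=F(2)-b
    if f[2]>4 or np.hypot(*f[:2])>6: break
print("down",z,f.round(1),env.observe()["time_s"])
if z<100:
    env.set_gripper(0.6); env.wait(.2); env.servo_line([x,y,230],vel=120); env.wait(.8)
    p,K,E,_=cam("wrist"); A=p[60:300,160:400]; p,K,E,_=cam("side"); B=p[120:220,180:280]
    cv2.imwrite("pics/end.png",np.hstack([cv2.resize(A,(400,400)),cv2.resize(B,(400,400))])); print(env.observe()["time_s"])
```

```text
down 95.5 [-2.2 -0.9  7.3] 40.7917
43.875
```

View pics/end.png

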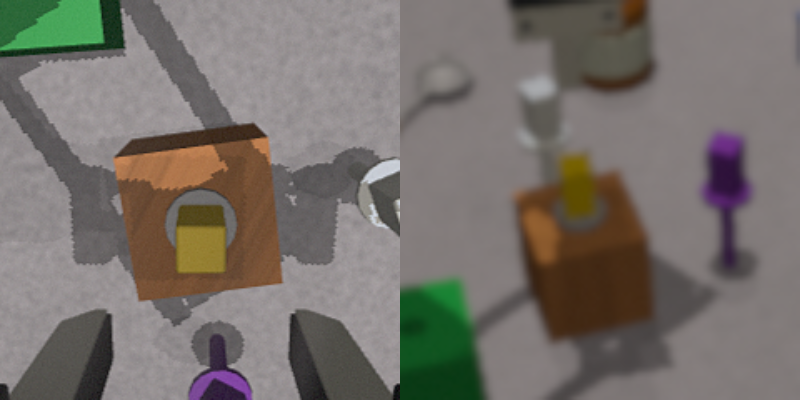

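The drift is home, with its collar down on the brown block at (200,225), and the gripper is clear.

```bash
python3 -c "
from plant import env
print(env.close_job())"
```

```text
the job is handed in; nothing more can be done
None
```

I pushed the red plug out through the washer and wheel, put the drift back home in its rack, and handed the job in at about 44 s. The push force fell to zero and the plug was gone from the bore, but I did not see it lying in the tray, and the hand-in gave no verdict.

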